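Shift the sieve drive into third

TASK

Select third speed on the sieve shaker's drive unit: push the gear lever's black knob along the H-shaped gate, across to the right-hand leg and then all the way forward (away from the robot) into the front right slot, and leave it there. The lever starts somewhere along the left-hand leg, so bring it level with the cross-passage first if need be. Only push it, without forcing, with the outside of the closed fingers; do not take the knob or the stem between the fingers, and leave the bottle, vial and tape roll beside the unit where they stand.

Things in the scene. Friction and masses are not known exactly. Their poses are not given: they have to be found in the camera images.
- unit: Drive unit: grey box fixed to the table, 170 x 170 x 100 mm, with an aluminium gate plate (120 x 108 mm) on top, its upper face 106 mm above the table. A shaft stub sticks out 30 mm on its right side. Origin: centre of the underside. x points forward (away from the robot; the unit is turned up to 0.35 rad either way), y left, z up.
- gate (a point): Middle of the H-shaped opening, on the gate's upper face; axes as the unit's. Two legs along x at y = +18 mm (left) and -18 mm (right), in which the stem's centre reaches 22 mm ahead and behind, joined by a cross-passage along y at x = 0. The 12 mm stem has 2 mm play each side in the legs, 4 mm each side in the passage; corners rounded.
- slot3 (a point): End of the third slot (front end of the right-hand leg) on the gate's upper face: where the stem's centre must finally be, 22 mm ahead and 18 mm right of the gate's middle. Axes as the unit's.
- knob (a point): Centre of the lever's black knob (40 mm in diameter, 47 mm high, steel stem below it). The lever tilts about a point 30 mm above the table on the unit's vertical axis; the knob's centre is 165 mm from it: 195 mm above the table when upright, 12 mm lower at a slot's end. About 2 N at the knob moves it; no spring: it stays where it is left. Its z axis runs up the stem.
- across (a joint): Sideways tilt of the lever, rad, positive to the right (unit's -y). Left leg at -0.22 to -0.25, right leg at +0.22 to +0.25, stops at +-0.25. The knob's centre is at y = -0.165 sin(across) cos(ahead) m in the unit's frame.
- ahead (a joint): Fore-and-aft tilt of the lever, rad, positive forward (unit's +x), 0 in the middle of the cross-passage, stops at +-0.30 (ends of the slots). The lever goes across only while this is within about +-0.05. The knob's centre is at x = 0.165 sin(ahead) m in the unit's frame.
- glue_bottle: Bystander: upright glue bottle with yellow nozzle, 35 x 48 x 176 mm, to the left of the unit. Origin: centre of its underside. Leave alone.
- vial_1: Bystander: upright vial with black cap, 23 mm across and 54 mm high, to the right of the unit. Origin: centre of its underside. Leave alone.
- tape_roll: Bystander: roll of tape lying flat, 104 mm across and 25 mm high, to the right of the unit. Origin: centre of its underside. Leave alone.

How it is judged (in metres and radians):
On the way, in this order (a step that is already met when the one before it is completed fails the run):
1. the lever is across in the right-hand leg, level with the cross-passage (value of joint across above 0.19 rad and value of joint ahead between -0.13 and 0.13 rad), for 0.04 s.
2. the lever is fully forward in the third slot (value of joint across above 0.19 rad and value of joint ahead above 0.25 rad), for 0.2 s.
At the end, for the whole second after the job is handed in: The lever rests in the front right slot: sideways tilt above 0.19 rad, forward tilt above 0.25 rad (stop at 0.30), not moving (all of step 2 and velocity of joint ahead between -0.05 and 0.05 rad/s); the robot touches nothing.
It fails at once if the knob or stem is taken between the fingers (horizontal distance between the grasp point and knob below 0.015 m and z of the grasp point in the frame of knob between -0.07 and 0.032 m).
It fails at once if the robot forces the lever (more than 40 N) (contact force between ahead and the fingers above 40 N or contact force between ahead and the arm above 40 N).
It fails at once if the glue bottle, the vial or the tape roll is moved, lifted or knocked over (distance of any of glue_bottle, vial_1, tape_roll from where it was at the start of the episode above 0.025 m or angle between any of glue_bottle, vial_1's own z axis and vertical above 0.3 rad).
It also fails if it takes over 58 s, if anything falls off the work surface, if the arm or the gripper's body presses on something with over 40 N, if the wrist force passes 120 N, or if a joint passes its speed limit or range.

ROBOT

A 6-joint arm with a two-finger parallel gripper is mounted at the origin on the work surface; the furniture and walls round the work are solid. World frame = base frame: x ahead of the robot, y to its left, z up, the work surface at z = 0. Lengths are in mm, angles in rad, forces in N, time in s.
With the tool pointing down it reaches from about 300 to 775 mm from the base axis. Payload 14.6 kg.
Tool frame: the origin (TCP) lies at the very end of the fingers, on their centre line; the grasp point (between the pads) lies 19 mm behind it; z points along the fingers, y is the line along which they close (so a half turn about z gives the same grasp; the last joint's range is limited). The gripper opens to 94 mm and grips with 3 to 60 N. Pads are 16 mm wide; open, the fingers measure 119 mm over their backs; the gripper's body (75 mm by 177 mm) begins 78 mm behind the grasp point.
Start: joints at [-1.375, 0.3, 1.521, -0, 1.321, -0.067], TCP at [142.875, -531.108, 205.446] pointing down, gripper open.
Joint ranges: [-3.03, 3.03], [-0.79, 2.21], [0.23, 2.52], [-1.04, 4.18], [0, 3.07], [-2.55, 2.55]. Speed limits (rad/s): [2.22, 2.22, 2.57, 3.14, 3.14, 3.14].

INTERFACE

Orientations are given as [roll, pitch, yaw] about the fixed x, y, z axes, in that order (R = Rz(yaw) Ry(pitch) Rx(roll)).
In Python, from cell import manip gives the robot as it stands. The module is installed in compiled form; this text tells all that it offers.
- The arm moves only by the shell command python3 -m inch 'ROWS' [FORCE]. ROWS is JSON, a list of rows, each an object of numbers: "gripper": the opening, from 0 (shut) to 1 (fully open); "dx", "dy", "dz": the shift along the world's x, y, z in m; "wx", "wy", "wz": the turn, a rotation vector about the world's x, y, z in degrees. A call has exactly 5 rows; each row is the pose to reach, as a shift and turn from the pose commanded when the call began; what a row does not reach only later rows make up. A row lasts 1/12 s, in which the tool goes at most 41.7 mm and 7.16 degrees, less where a joint would pass 70% of its speed; a pose out of reach is approached as far as the arm can. A call with a gripper value outside its range is refused whole. The fingers move at their own pace and stop on an object; FORCE is the grip in N (left out, the last holds). Time passes only in rows, so rows that repeat a pose let the fingers close, or fill a call up. It gives the time, the measured TCP pose, the force, the opening and the grip force at its end, in the units of the state.
- manip.read_state(): the state, without advancing time (a new reading comes with each control period).
- manip.camera(name): name is "scene" or "side" or "wrist"; returns the picture (400x640x3 uint8, blue, green, red); there is no depth.
- manip.camera_info(name): a dict with "camera_matrix" (3x3 intrinsics, pixels), "R" (3x3) and "t" (3): a world point X has camera coordinates R X + t; the wrist camera has in their place "tool_from_camera" (4x4, takes a point from camera to tool coordinates, whose origin is the TCP and whose axes are the flange's). Camera axes: x right, y down, z forward; pixel columns grow to the right and rows downward; lengths in mm; the calibration is good to about 2 mm. A picture is of the moment at which its call begins: read the wrist's pose just before it. camera_info takes no time and is no camera call.
- manip.sign_off(): hands the job in; it is judged then, once.
The state is a dict: "clock": time; "joints": joint angles; "qd": joint speeds; "effort": joint torques, N m; "eef_pos": TCP position; "eef_rot": TCP orientation; "wrist_force": force on the tool from outside, world axes, zero at the start; "moment": the same for the moment, N m; "finger_gap": finger opening in mm; "finger_force": force on a finger pad.
Only numpy, scipy, OpenCV 4.12 (cv2) and the standard library are available. Lean on these libraries where they do the work, as an engineer would, in place of code of your own. Each camera call takes 0.05 s, during which the arm holds its last target. There are 200 camera calls.

## Working session

There is one attempt and no reset: what is moved stays moved. The work goes in short steps, Python scripts to look and compute and a shell command to move; the robot and the scene stay as the last step left them, time stands still between calls to the robot, and variables do not carry over. Pictures are saved under pics/ and viewed, at most 10 in all, crops included, and the job is handed in when it is done.

```bash
mkdir -p pics; python3 - <<'E'
from cell import manip
import cv2,numpy as np
s=manip.read_state();print(s)
for n in("scene","side"):
    cv2.imwrite(f"pics/{n}0.png",manip.camera(n));i=manip.camera_info(n)
    print(n,np.array(i["camera_matrix"]).round(1).tolist(),np.array(i["R"]).round(3).tolist(),np.array(i["t"]).round(1).tolist(), (-np.array(i["R"]).T@np.array(i["t"])).round())
E
```

```text
{'clock': 0.0, 'joints': array([-1.37457610e+00,  3.00484756e-01,  1.52158094e+00, -2.59802302e-06,
        1.32070865e+00, -6.66084073e-02]), 'qd': array([-0.00119879, -0.00106187, -0.00086183,  0.00207809, -0.00057723,
        0.00081581]), 'effort': array([ 1.25940158e-03, -5.31804264e+01, -3.52738094e+01,  7.08442647e-02,
        2.44195590e-02, -9.08706420e-05]), 'eef_pos': array([ 142.83731717, -530.85335524,  204.87890493]), 'eef_rot': array([-3.14041342e+00, -7.61413651e-05,  2.62829231e-01]), 'wrist_force': array([-0.44054168,  0.7216325 , -0.36828638]), 'moment': array([-0.0235048 , -0.00599679, -0.00081225]), 'finger_force': 0.0, 'finger_gap': 94.2510193119581}
scene [[486.1, 0.0, 313.5], [0.0, 486.1, 192.4], [0.0, 0.0, 1.0]] [[-0.719, -0.695, 0.002], [-0.424, 0.436, -0.794], [0.551, -0.571, -0.609]] [404.2, 322.4, 751.7] [ 13. 570. 713.]
side [[494.1, 0.0, 321.3], [0.0, 494.1, 202.6], [0.0, 0.0, 1.0]] [[0.999, 0.048, -0.004], [0.024, -0.559, -0.829], [-0.042, 0.828, -0.56]] [-537.2, 125.7, 1207.8] [ 584. -904.  778.]
```

View pics/scene0.png

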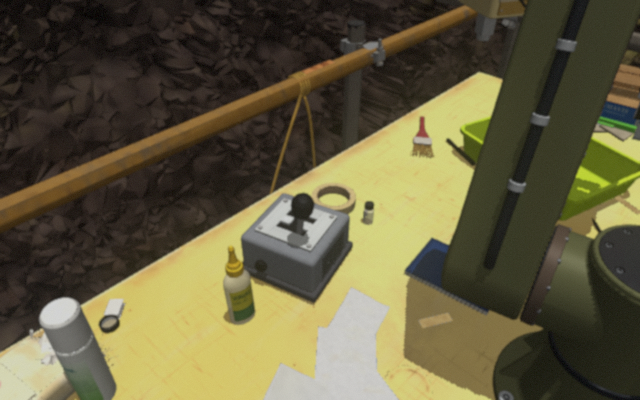

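View pics/side0.png

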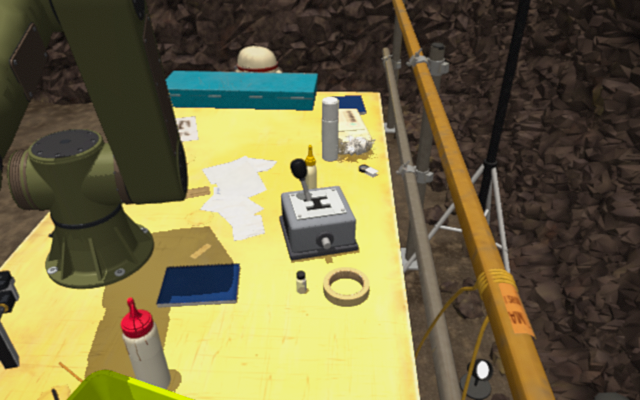

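Scene view: knob at about (302,207) and gate plate around (298,222). Side view: knob at about (299,169) and plate around (318,203). The lever leans back toward the robot in the left leg. Next I measure the plate and knob.

```bash
cat >h.py <<'E'
import cv2,numpy as np
from cell import manip
def cam(n):
    i=manip.camera_info(n);return [np.array(i[k],float) for k in("camera_matrix","R","t")]
def ray(n,p):
    K,R,t=cam(n);d=R.T@np.linalg.inv(K)@[p[0],p[1],1];return -R.T@t,d/np.linalg.norm(d)
def onz(n,p,z):
    o,d=ray(n,p);return o+d*(z-o[2])/d[2]
def tri(a,b):
    (o,d),(q,e)=ray("scene",a),ray("side",b)
    s=np.linalg.lstsq(np.c_[d,-e],q-o,rcond=None)[0]
    A,B=o+d*s[0],q+e*s[1];return (A+B)/2,np.linalg.norm(A-B)
def blob(m,seed):
    n,l,st,c=cv2.connectedComponentsWithStats(m.astype(np.uint8))
    k=min(range(1,n),key=lambda k:np.hypot(*(c[k]-seed))-(.02*st[k,4] if st[k,4]<3000 else -999));return l==k,c[k],st[k]
E
python3 - <<'E'
from h import *
ks={};out=[]
for n,roi,kroi in(("scene",(235,185,360,305),(288,190,318,222)),("side",(275,150,365,265),(288,155,312,183))):
    im=cv2.imread(f"pics/{n}0.png")
    x0,y0,x1,y1=kroi;g=im.max(2);m=np.zeros(g.shape,bool);m[y0:y1,x0:x1]=g[y0:y1,x0:x1]<60
    b,c,st=blob(m,((x0+x1)/2,(y0+y1)/2));ks[n]=c;print(n,"knob",c,st)
    x0,y0,x1,y1=roi;hsv=cv2.cvtColor(im,cv2.COLOR_BGR2HSV);m=np.zeros(g.shape,np.uint8)
    m[y0:y1,x0:x1]=((hsv[...,1]<45)&(hsv[...,2]>150))[y0:y1,x0:x1]
    cs,_=cv2.findContours(m,cv2.RETR_EXTERNAL,cv2.CHAIN_APPROX_NONE);c=max(cs,key=cv2.contourArea)
    P=np.array([onz(n,p[0],106)[:2] for p in c],np.float32)
    r=cv2.minAreaRect(P);print(n,"plate",r,cv2.contourArea(c))
    v=cv2.resize(im[y0:y1,x0:x1],None,fx=3,fy=3);cv2.drawContours(v,[((c-[x0,y0])*3).astype(int)],-1,(0,0,255),1);out.append(v)
print(tri(ks["scene"],ks["side"]))
for n,p in(("scene",(368,222)),("side",(301,290))): print("vial",onz(n,p,0))
for n,p in(("scene",(240,318)),): print("glue",onz(n,p,0))
print("tape",onz("side",(346,286),12),onz("scene",(334,198),12))
h=max(v.shape[0] for v in out);out=[cv2.copyMakeBorder(v,0,h-v.shape[0],0,0,0) for v in out]
cv2.imwrite("pics/z1.png",np.hstack(out));print(np.hstack(out).shape)
E
```

```text
scene knob [301.58635394 207.5565032 ] [289 194  25  28 469]
scene plate ((546.9511108398438, 96.7252197265625), (68.89661407470703, 108.64476013183594), 16.117887496948242) 728.5
side knob [298.81557377 168.82377049] [291 159  16  22 244]
side plate ((523.5380859375, 79.2735824584961), (146.77337646484375, 151.00265502929688), 15.966179847717285) 1673.5
(array([478.42469369, 117.70350837, 183.03242169]), np.float64(1.506364343966965))
vial [ 495.56509192 -105.82466343    0.        ]
vial [ 497.47426086 -102.71249979    0.        ]
glue [494.79283824 260.39176878   0.        ]
tape [597.42048074 -98.17535593  12.        ] [ 598.22708514 -105.7330037    12.        ]
(360, 645, 3)
```

View pics/z1.png

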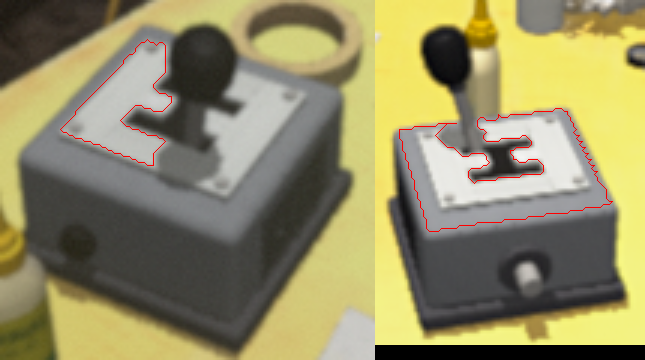

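Both crops show the plate with the lever at the back of the left leg. I read the plate corners by eye: scene crop (150,38), (60,130), (222,200), (310,90); side crop (413,130), (440,208), (595,190), (557,112).

```bash
python3 - <<'E'
from h import *
sc=np.array([(150,38),(60,130),(222,200),(310,90)])/3+[235,185]
sd=(np.array([(413,130),(440,208),(595,190),(557,112)])-[375,0])/3+[275,150]
C=[]
for n,q in(("scene",sc),("side",sd)):
    P=np.array([onz(n,p,106)[:2] for p in q]);r=cv2.minAreaRect(P.astype(np.float32));print(n,P.round().tolist(),P.mean(0).round(1),r);C.append(P.mean(0))
k=np.array([478.4,117.7,183.]);c=np.mean(C,0)
for a in np.arange(.1,.36,.04):
  for s in(1,-1):
    R=np.array([[np.cos(a*s),-np.sin(a*s)],[np.sin(a*s),np.cos(a*s)]]);u=R.T@(k[:2]-c);print(round(a*s,2),u.round(1),"ahead",np.arcsin(u[0]/165).round(2),"slot knob",(c+R@[48.8,-36]).round(1))
E
```

```text
scene [[592.0, 53.0], [564.0, 156.0], [448.0, 130.0], [478.0, 19.0]] [520.4  89.3] ((520.415283203125, 89.462890625), (118.62908172607422, 115.15062713623047), 14.960977554321289)
side [[448.0, 128.0], [480.0, 19.0], [600.0, 48.0], [567.0, 161.0]] [523.8  89. ] ((523.8076782226562, 88.04615020751953), (124.77775573730469, 117.93046569824219), 15.514130592346191)
0.1 [-40.6  32.7] ahead -0.25 slot knob [574.3  58.2]
-0.1 [-46.3  24. ] ahead -0.28 slot knob [567.1  48.5]
0.14 [-39.3  34.3] ahead -0.24 slot knob [575.5  60.4]
-0.14 [-47.3  22.1] ahead -0.29 slot knob [565.4  46.7]
0.18 [-37.9  35.9] ahead -0.23 slot knob [576.6  62.5]
-0.18 [-48.1  20.2] ahead -0.3 slot knob [563.7  45. ]
0.22 [-36.4  37.4] ahead -0.22 slot knob [577.6  64.7]
-0.22 [-48.9  18.3] ahead -0.3 slot knob [561.9  43.4]
0.26 [-34.9  38.8] ahead -0.21 slot knob [578.5  66.9]
-0.26 [-49.6  16.3] ahead -0.31 slot knob [560.   41.9]
0.3 [-33.3  40.2] ahead -0.2 slot knob [579.4  69.2]
-0.3 [-50.2  14.3] ahead -0.31 slot knob [558.1  40.4]
0.34 [-31.7  41.5] ahead -0.19 slot knob [580.1  71.5]
-0.34 [-50.7  12.3] ahead -0.31 slot knob [556.1  39. ]
```

Unit pose: gate at about (522,89), yaw about 0.255. That matches the tool's current yaw of 0.263, so no turn is needed. The knob is at unit (-35,+38), so ahead is about -0.21. I'll close the fingers, raise the tool and go to a point behind the knob.

```bash
python3 -m inch '[{"gripper":0,"dz":0.035},{"gripper":0,"dz":0.07},{"gripper":0,"dz":0.1},{"gripper":0,"dz":0.1,"dx":0.015,"dy":0.036},{"gripper":0,"dz":0.1,"dx":0.03,"dy":0.072}]' 20
python3 -m inch '[{"gripper":0,"dx":0.016,"dy":0.037},{"gripper":0,"dx":0.032,"dy":0.074},{"gripper":0,"dx":0.048,"dy":0.111},{"gripper":0,"dx":0.064,"dy":0.148},{"gripper":0,"dx":0.08,"dy":0.185}]'
python3 -m inch '[{"gripper":0,"dx":0.016,"dy":0.037},{"gripper":0,"dx":0.032,"dy":0.074},{"gripper":0,"dx":0.048,"dy":0.111},{"gripper":0,"dx":0.064,"dy":0.148},{"gripper":0,"dx":0.08,"dy":0.185}]'
python3 -m inch '[{"gripper":0,"dx":0.016,"dy":0.037},{"gripper":0,"dx":0.032,"dy":0.074},{"gripper":0,"dx":0.048,"dy":0.111},{"gripper":0,"dx":0.064,"dy":0.148},{"gripper":0,"dx":0.08,"dy":0.185}]'
```

```text
validation failed for argument at $[0]...
validation failed for argument at $[0]...
validation failed for argument at $[0]...
validation failed for argument at $[0]...
```

```bash
python3 -m inch '[{"gripper":0,"dx":0,"dy":0,"dz":0.035,"wx":0,"wy":0,"wz":0},{"gripper":0,"dx":0,"dy":0,"dz":0.07,"wx":0,"wy":0,"wz":0},{"gripper":0,"dx":0,"dy":0,"dz":0.1,"wx":0,"wy":0,"wz":0},{"gripper":0,"dx":0.015,"dy":0.036,"dz":0.1,"wx":0,"wy":0,"wz":0},{"gripper":0,"dx":0.03,"dy":0.072,"dz":0.1,"wx":0,"wy":0,"wz":0}]' 20
```

```text
clock: 0.52
eef_pos: [172.8, -459.2, 306.2]
eef_rot: [3.14, -0.0, 0.261]
wrist_force: [0.7, -0.1, 0.3]
finger_gap: 64.2
finger_force: 0.0
```

```bash
python3 -m inch '[{"gripper":0,"dx":0.016,"dy":0.037,"dz":0,"wx":0,"wy":0,"wz":0},{"gripper":0,"dx":0.032,"dy":0.074,"dz":0,"wx":0,"wy":0,"wz":0},{"gripper":0,"dx":0.048,"dy":0.111,"dz":0,"wx":0,"wy":0,"wz":0},{"gripper":0,"dx":0.064,"dy":0.148,"dz":0,"wx":0,"wy":0,"wz":0},{"gripper":0,"dx":0.08,"dy":0.185,"dz":0,"wx":0,"wy":0,"wz":0}]'
python3 -m inch '[{"gripper":0,"dx":0.016,"dy":0.037,"dz":0,"wx":0,"wy":0,"wz":0},{"gripper":0,"dx":0.032,"dy":0.074,"dz":0,"wx":0,"wy":0,"wz":0},{"gripper":0,"dx":0.048,"dy":0.111,"dz":0,"wx":0,"wy":0,"wz":0},{"gripper":0,"dx":0.064,"dy":0.148,"dz":0,"wx":0,"wy":0,"wz":0},{"gripper":0,"dx":0.08,"dy":0.185,"dz":0,"wx":0,"wy":0,"wz":0}]'
python3 -m inch '[{"gripper":0,"dx":0.016,"dy":0.037,"dz":0,"wx":0,"wy":0,"wz":0},{"gripper":0,"dx":0.032,"dy":0.074,"dz":0,"wx":0,"wy":0,"wz":0},{"gripper":0,"dx":0.048,"dy":0.111,"dz":0,"wx":0,"wy":0,"wz":0},{"gripper":0,"dx":0.064,"dy":0.148,"dz":0,"wx":0,"wy":0,"wz":0},{"gripper":0,"dx":0.08,"dy":0.185,"dz":0,"wx":0,"wy":0,"wz":0}]'
```

```text
clock: 0.93
eef_pos: [253.0, -272.2, 305.2]
eef_rot: [-3.141, -0.0, 0.262]
wrist_force: [0.7, -0.6, 0.3]
finger_gap: 30.6
finger_force: 0.0
clock: 1.35
eef_pos: [332.9, -87.1, 305.5]
eef_rot: [3.141, -0.0, 0.262]
wrist_force: [1.3, -0.7, 0.6]
finger_gap: 1.1
finger_force: 0.0
clock: 1.77
eef_pos: [413.0, 98.2, 305.3]
eef_rot: [3.142, -0.0, 0.263]
wrist_force: [0.8, -1.0, -0.0]
finger_gap: 0.4
finger_force: 0.0
```

Fingers are shut and behind the knob. A wrist picture from here will give a closer look.

```bash
python3 - <<'E'
from h import *
s=manip.read_state();cv2.imwrite("pics/w1.png",manip.camera("wrist"));i=manip.camera_info("wrist")
print(s["eef_pos"],s["eef_rot"],np.array(i["tool_from_camera"]).round(3).tolist(),np.array(i["camera_matrix"]).round(1).tolist())
E
```

```text
[413.00139302  98.17810164 305.33503722] [ 3.14155277e+00 -3.47773865e-05  2.63223037e-01] [[0.001, -0.959, -0.282, 81.746], [1.0, 0.001, 0.0, 0.084], [0.0, -0.282, 0.959, -178.716], [0.0, 0.0, 0.0, 1.0]] [[291.7, 0.0, 317.8], [0.0, 291.7, 197.7], [0.0, 0.0, 1.0]]
```

View pics/w1.png

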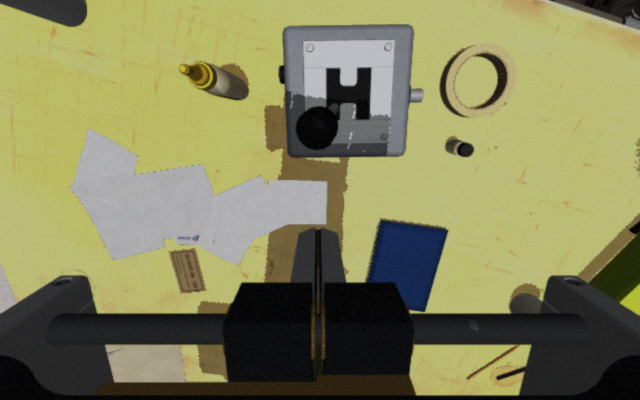

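Wrist view: the plate is almost square to the tool. The H opening spans columns 326–371 and rows 68–119, with its centre near (348.5,93), and the knob is at (318,128). I compute the unit-frame values from this.

```bash
cat >>h.py <<'E'
from scipy.spatial.transform import Rotation as Ro
def wz(s,p,z):
    i=manip.camera_info("wrist");T=np.array(i["tool_from_camera"]);K=np.array(i["camera_matrix"])
    R=Ro.from_euler("xyz",s["eef_rot"]).as_matrix()
    o=R@T[:3,3]+s["eef_pos"];d=R@T[:3,:3]@np.linalg.inv(K)@[p[0],p[1],1];return o+d*(z-o[2])/d[2]
E
python3 - <<'E'
from h import *
s=manip.read_state();im=cv2.imread("pics/w1.png");g=im.max(2)
m=np.zeros(g.shape,np.uint8);m[100:155,290:345]=g[100:155,290:345]<38
_,c,st=blob(m,(318,128));print("knob",c,st)
for q in[c,(318,128)]:print(wz(s,q,185).round(1))
hs=np.array([wz(s,p,106) for p in((326,68),(371,68),(371,119),(326,119))]);print(hs.round(1).tolist(),hs.mean(0))
p=np.array([wz(s,p,106) for p in((304,41),(394,41))]);print("front plate",p.round(1).tolist(),np.arctan2(*(p[1]-p[0])[:2]))
b=np.array([wz(s,p,100) for p in((285,27),(410,27),(411,155),(287,155))]);print("box",b.round(1).tolist(),b.mean(0))
e1=b[0]-b[3];e2=b[1]-b[2];e3=b[0]-b[1];print([np.arctan2(e[1],e[0]) for e in(e1,e2)],np.arctan2(-e3[0],e3[1]))
E
```

```text
knob [318.08777633 125.8816645 ] [ 296  100   49   50 1538]
[480.5 120.5 185. ]
[478.5 120.  185. ]
[[544.2, 128.2, 106.0], [558.3, 76.5, 106.0], [502.5, 58.1, 106.0], [487.7, 112.3, 106.0]] [523.17803874  93.75512239 106.        ]
front plate [[565.3, 160.8, 106.0], [592.9, 59.7, 106.0]] 2.874976924394029
box [[574.9, 186.5, 100.0], [613.3, 45.6, 100.0], [473.1, -7.9, 100.0], [430.1, 149.1, 100.0]] [522.85719511  93.3261603  100.        ]
[np.float64(0.2527971312344873), np.float64(0.3648182725168315)] 0.26654900598209597
```

```bash
python3 -m inch '[{"gripper":0,"dx":0,"dy":0.002,"dz":-0.035,"wx":0,"wy":0,"wz":0},{"gripper":0,"dx":0,"dy":0.002,"dz":-0.07,"wx":0,"wy":0,"wz":0},{"gripper":0,"dx":0,"dy":0.002,"dz":-0.105,"wx":0,"wy":0,"wz":0},{"gripper":0,"dx":0,"dy":0.002,"dz":-0.14,"wx":0,"wy":0,"wz":0},{"gripper":0,"dx":0,"dy":0.002,"dz":-0.14,"wx":0,"wy":0,"wz":0}]'
python3 -m inch '[{"gripper":0,"dx":0.0077,"dy":0.0021,"dz":0,"wx":0,"wy":0,"wz":0},{"gripper":0,"dx":0.0154,"dy":0.0042,"dz":0,"wx":0,"wy":0,"wz":0},{"gripper":0,"dx":0.0232,"dy":0.0063,"dz":0,"wx":0,"wy":0,"wz":0},{"gripper":0,"dx":0.029,"dy":0.0079,"dz":0,"wx":0,"wy":0,"wz":0},{"gripper":0,"dx":0.0338,"dy":0.0092,"dz":0,"wx":0,"wy":0,"wz":0}]'
python3 -m inch '[{"gripper":0,"dx":0.0029,"dy":0.0008,"dz":0,"wx":0,"wy":0,"wz":0},{"gripper":0,"dx":0.0058,"dy":0.0016,"dz":0,"wx":0,"wy":0,"wz":0},{"gripper":0,"dx":0.0087,"dy":0.0024,"dz":0,"wx":0,"wy":0,"wz":0},{"gripper":0,"dx":0.0116,"dy":0.0031,"dz":0,"wx":0,"wy":0,"wz":0},{"gripper":0,"dx":0.0145,"dy":0.0039,"dz":0,"wx":0,"wy":0,"wz":0}]'
```

```text
clock: 2.23
eef_pos: [409.9, 97.4, 160.1]
eef_rot: [-3.141, 0.009, 0.263]
wrist_force: [0.2, -0.5, -0.3]
finger_gap: 0.2
finger_force: 0.0
clock: 2.65
eef_pos: [448.0, 107.4, 166.5]
eef_rot: [3.141, -0.002, 0.263]
wrist_force: [-1.0, 0.4, -0.1]
finger_gap: 0.5
finger_force: 0.0
clock: 3.07
eef_pos: [461.4, 111.1, 165.5]
eef_rot: [-3.142, -0.0, 0.263]
wrist_force: [-2.4, 0.3, 1.1]
finger_gap: 0.4
finger_force: 1.0
```

```bash
python3 -m inch '[{"gripper":0,"dx":0.0048,"dy":0.0013,"dz":0,"wx":0,"wy":0,"wz":0},{"gripper":0,"dx":0.0096,"dy":0.0026,"dz":0,"wx":0,"wy":0,"wz":0},{"gripper":0,"dx":0.0144,"dy":0.0039,"dz":0,"wx":0,"wy":0,"wz":0},{"gripper":0,"dx":0.0192,"dy":0.0052,"dz":0,"wx":0,"wy":0,"wz":0},{"gripper":0,"dx":0.0222,"dy":0.006,"dz":0,"wx":0,"wy":0,"wz":0}]'
python3 - <<'E'
from h import *
s=manip.read_state();print(s["eef_pos"],s["wrist_force"]);w=manip.camera("wrist");a=manip.camera("side")
cv2.imwrite("pics/w2.png",np.vstack([w[:300,170:500],]));cv2.imwrite("pics/w2f.png",w);cv2.imwrite("pics/sd2.png",a)
E
```

```text
clock: 3.48
eef_pos: [484.0, 117.1, 165.4]
eef_rot: [-3.142, -0.0, 0.263]
wrist_force: [-1.4, -0.7, 1.8]
finger_gap: 0.8
finger_force: 0.8
[483.99848221 117.14568744 165.37325422] [-1.38159836 -0.73857508  1.82098408]
```

View pics/w2f.png

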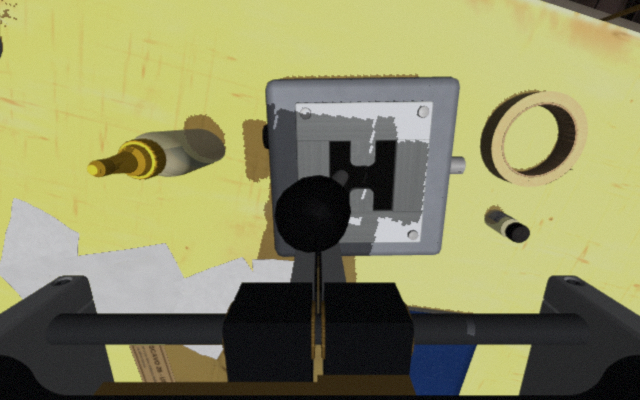

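Wrist view: the stem enters the gate at about (341,178), level with the cross-passage (H centre about (362,176)), and the knob is at (312,214). I check this numerically.

```bash
python3 - <<'E'
from h import *
s=manip.read_state()
k=wz(s,(312,214),194);hs=np.array([wz(s,p,106) for p in((329,140),(395,140),(393,210),(329,210))]);c=hs.mean(0)
b=np.array([wz(s,p,100) for p in((268,80),(459,79),(440,254),(275,252))])
print(k.round(1),c.round(1),b.mean(0).round(1),[np.arctan2(e[1],e[0]).round(3) for e in(hs[0]-hs[3],hs[1]-hs[2])])
a=.265;R=np.array([[np.cos(a),-np.sin(a)],[np.sin(a),np.cos(a)]])
for q in(c,np.array([522.5,91.5])):print("knob uv",(R.T@(k[:2]-q[:2])).round(1),"tcp uv",(R.T@(s["eef_pos"][:2]-q[:2])).round(1))
im=cv2.imread("pics/sd2.png");g=im.max(2);m=np.zeros(g.shape,bool);m[145:185,285:335]=g[145:185,285:335]<50
_,c2,st=blob(m,(308,163));print(c2,st,onz("side",c2,194))
E
```

```text
[510.4 127.4 194. ] [522.6  89.8 106. ] [523.5  90.2 100. ] [np.float64(0.275), np.float64(0.31)]
knob uv [-2.  39.5] tcp uv [-30.3  36.5]
knob uv [-2.3 37.8] tcp uv [-30.7  34.8]
[312.63596491 165.42105263] [306 156  14  22 228] [512.39858653 117.07635459 194.        ]
```

Knob is at unit (-2,+38), within the passage. Now I back off, go round to the left side and square up to the knob.

```bash
python3 -m inch '[{"gripper":0,"dx":-0.0097,"dy":-0.0026,"dz":0,"wx":0,"wy":0,"wz":0},{"gripper":0,"dx":-0.0193,"dy":-0.0052,"dz":0,"wx":0,"wy":0,"wz":0},{"gripper":0,"dx":-0.024,"dy":0.0122,"dz":0,"wx":0,"wy":0,"wz":0},{"gripper":0,"dx":-0.0287,"dy":0.0295,"dz":0,"wx":0,"wy":0,"wz":0},{"gripper":0,"dx":-0.0334,"dy":0.0469,"dz":0,"wx":0,"wy":0,"wz":0}]'
python3 -m inch '[{"gripper":0,"dx":0.0121,"dy":0.0033,"dz":0,"wx":0,"wy":0,"wz":0},{"gripper":0,"dx":0.0242,"dy":0.0066,"dz":0,"wx":0,"wy":0,"wz":0},{"gripper":0,"dx":0.0363,"dy":0.0098,"dz":0,"wx":0,"wy":0,"wz":0},{"gripper":0,"dx":0.0483,"dy":0.0131,"dz":0,"wx":0,"wy":0,"wz":0},{"gripper":0,"dx":0.0483,"dy":0.0131,"dz":0,"wx":0,"wy":0,"wz":0}]'
```

```text
clock: 4.0
eef_pos: [449.8, 164.3, 165.6]
eef_rot: [3.142, -0.001, 0.262]
wrist_force: [-0.2, -0.6, 0.3]
finger_gap: 0.8
finger_force: 0.0
clock: 4.42
eef_pos: [499.5, 177.3, 165.2]
eef_rot: [3.142, -0.0, 0.263]
wrist_force: [0.4, -0.4, -0.2]
finger_gap: 0.4
finger_force: 0.0
```

```bash
python3 -m inch '[{"gripper":0,"dx":0.0013,"dy":-0.0048,"dz":0,"wx":0,"wy":0,"wz":0},{"gripper":0,"dx":0.0026,"dy":-0.0096,"dz":0,"wx":0,"wy":0,"wz":0},{"gripper":0,"dx":0.0039,"dy":-0.0145,"dz":0,"wx":0,"wy":0,"wz":0},{"gripper":0,"dx":0.005,"dy":-0.0183,"dz":0,"wx":0,"wy":0,"wz":0},{"gripper":0,"dx":0.006,"dy":-0.0222,"dz":0,"wx":0,"wy":0,"wz":0}]'
python3 -m inch '[{"gripper":0,"dx":0.0008,"dy":-0.0029,"dz":0,"wx":0,"wy":0,"wz":0},{"gripper":0,"dx":0.0016,"dy":-0.0058,"dz":0,"wx":0,"wy":0,"wz":0},{"gripper":0,"dx":0.0024,"dy":-0.0087,"dz":0,"wx":0,"wy":0,"wz":0},{"gripper":0,"dx":0.0031,"dy":-0.0116,"dz":0,"wx":0,"wy":0,"wz":0},{"gripper":0,"dx":0.0039,"dy":-0.0145,"dz":0,"wx":0,"wy":0,"wz":0}]'
```

```text
clock: 4.83
eef_pos: [504.2, 154.4, 165.8]
eef_rot: [-3.141, -0.001, 0.262]
wrist_force: [-1.1, 2.7, 1.3]
finger_gap: 0.3
finger_force: 1.2
clock: 5.25
eef_pos: [508.3, 140.1, 165.5]
eef_rot: [-3.142, -0.0, 0.263]
wrist_force: [-0.3, 1.8, 1.7]
finger_gap: 0.8
finger_force: 1.0
```

Moving freely at about 2 N through the passage. I continue.

```bash
python3 -m inch '[{"gripper":0,"dx":0.0013,"dy":-0.0048,"dz":0,"wx":0,"wy":0,"wz":0},{"gripper":0,"dx":0.0026,"dy":-0.0096,"dz":0,"wx":0,"wy":0,"wz":0},{"gripper":0,"dx":0.0039,"dy":-0.0145,"dz":0,"wx":0,"wy":0,"wz":0},{"gripper":0,"dx":0.0052,"dy":-0.0193,"dz":0,"wx":0,"wy":0,"wz":0},{"gripper":0,"dx":0.0065,"dy":-0.0241,"dz":0,"wx":0,"wy":0,"wz":0}]'
python3 -m inch '[{"gripper":0,"dx":0.0013,"dy":-0.0048,"dz":0,"wx":0,"wy":0,"wz":0},{"gripper":0,"dx":0.0026,"dy":-0.0096,"dz":0,"wx":0,"wy":0,"wz":0},{"gripper":0,"dx":0.0039,"dy":-0.0145,"dz":0,"wx":0,"wy":0,"wz":0},{"gripper":0,"dx":0.0047,"dy":-0.0174,"dz":0,"wx":0,"wy":0,"wz":0},{"gripper":0,"dx":0.0055,"dy":-0.0203,"dz":0,"wx":0,"wy":0,"wz":0}]'
```

```text
clock: 5.67
eef_pos: [514.8, 115.6, 165.4]
eef_rot: [3.142, 0.0, 0.263]
wrist_force: [-0.2, 1.6, 1.3]
finger_gap: 0.7
finger_force: 0.9
clock: 6.08
eef_pos: [520.2, 95.5, 165.4]
eef_rot: [-3.142, 0.0, 0.263]
wrist_force: [-0.2, 1.1, -0.0]
finger_gap: 0.6
finger_force: 0.7
```

```bash
python3 -m inch '[{"gripper":0,"dx":0.0004,"dy":-0.0014,"dz":0,"wx":0,"wy":0,"wz":0},{"gripper":0,"dx":0.0008,"dy":-0.0029,"dz":0,"wx":0,"wy":0,"wz":0},{"gripper":0,"dx":0.0012,"dy":-0.0043,"dz":0,"wx":0,"wy":0,"wz":0},{"gripper":0,"dx":0.0016,"dy":-0.0058,"dz":0,"wx":0,"wy":0,"wz":0},{"gripper":0,"dx":0.002,"dy":-0.0072,"dz":0,"wx":0,"wy":0,"wz":0}]'
python3 - <<'E'
from h import *
s=manip.read_state();w=manip.camera("wrist");cv2.imwrite("pics/w3.png",w)
E
```

```text
clock: 6.5
eef_pos: [522.1, 88.6, 165.3]
eef_rot: [-3.141, 0.0, 0.263]
wrist_force: [-0.6, 1.2, -1.2]
finger_gap: 0.5
finger_force: 0.7
```

View pics/w3.png

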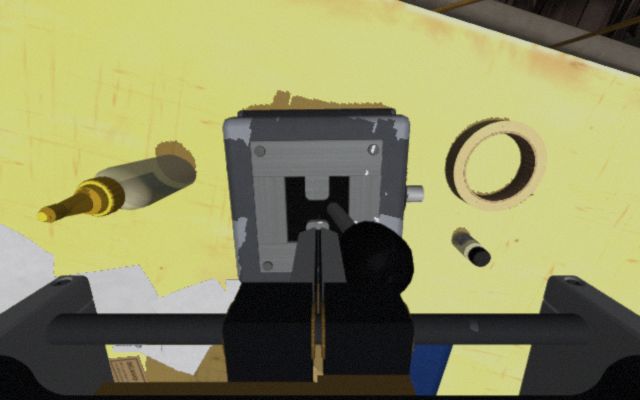

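Wrist view: the stem enters the gate near (334,208), beside the right leg (H columns 285–352), and the knob is at (375,258).

```bash
python3 - <<'E'
from h import *
s=manip.read_state();a=.265;R=np.array([[np.cos(a),-np.sin(a)],[np.sin(a),np.cos(a)]])
c=np.mean([wz(s,p,106) for p in((285,176),(352,177),(350,242),(287,242))],0)
k=wz(s,(375,258),191);print(k,c)
for q in(c,np.array([522.6,90,0])):print((R.T@(k-q)[:2]).round(1),(R.T@(s["eef_pos"]-q)[:2]).round(1))
E
```

```text
[531.04202914  56.18061041 191.        ] [522.72120537  87.8057526  106.        ]
[ -0.3 -32.7] [-0.3  0.8]
[ -0.7 -34.8] [-0.8 -1.4]
```

```bash
python3 -m inch '[{"gripper":0,"dx":0.0002,"dy":-0.0008,"dz":0,"wx":0,"wy":0,"wz":0},{"gripper":0,"dx":0.0004,"dy":-0.0016,"dz":0,"wx":0,"wy":0,"wz":0},{"gripper":0,"dx":0.0006,"dy":-0.0024,"dz":0,"wx":0,"wy":0,"wz":0},{"gripper":0,"dx":0.0008,"dy":-0.0032,"dz":0,"wx":0,"wy":0,"wz":0},{"gripper":0,"dx":0.0009,"dy":-0.0036,"dz":0,"wx":0,"wy":0,"wz":0}]'
```

```text
clock: 6.97
eef_pos: [523.1, 85.0, 165.4]
eef_rot: [-3.142, 0.0, 0.263]
wrist_force: [-0.7, 1.5, -1.2]
finger_gap: 0.2
finger_force: 0.8
```

```bash
python3 -m inch '[{"gripper":0,"dx":0.0003,"dy":-0.0012,"dz":0,"wx":0,"wy":0,"wz":0},{"gripper":0,"dx":-0.0015,"dy":0.0053,"dz":0,"wx":0,"wy":0,"wz":0},{"gripper":0,"dx":-0.0031,"dy":0.0113,"dz":0,"wx":0,"wy":0,"wz":0},{"gripper":0,"dx":-0.0176,"dy":0.0074,"dz":0,"wx":0,"wy":0,"wz":0},{"gripper":0,"dx":-0.032,"dy":0.0034,"dz":0,"wx":0,"wy":0,"wz":0}]'
python3 -m inch '[{"gripper":0,"dx":-0.0106,"dy":-0.0029,"dz":0,"wx":0,"wy":0,"wz":0},{"gripper":0,"dx":-0.0212,"dy":-0.0058,"dz":0,"wx":0,"wy":0,"wz":0},{"gripper":0,"dx":-0.0173,"dy":-0.0202,"dz":0,"wx":0,"wy":0,"wz":0},{"gripper":0,"dx":-0.0134,"dy":-0.0346,"dz":0,"wx":0,"wy":0,"wz":0},{"gripper":0,"dx":-0.0095,"dy":-0.049,"dz":0,"wx":0,"wy":0,"wz":0}]'
```

```text
clock: 7.38
eef_pos: [490.6, 89.2, 165.3]
eef_rot: [3.141, 0.0, 0.264]
wrist_force: [-0.2, 0.2, 0.3]
finger_gap: 0.7
finger_force: 0.0
clock: 7.8
eef_pos: [481.6, 39.5, 165.8]
eef_rot: [3.141, -0.001, 0.264]
wrist_force: [0.8, 1.3, -0.9]
finger_gap: 0.2
finger_force: 0.0
```

```bash
python3 -m inch '[{"gripper":0,"dx":0.0058,"dy":0.0016,"dz":0,"wx":0,"wy":0,"wz":0},{"gripper":0,"dx":0.0116,"dy":0.0031,"dz":0,"wx":0,"wy":0,"wz":0},{"gripper":0,"dx":0.0164,"dy":0.0045,"dz":0,"wx":0,"wy":0,"wz":0},{"gripper":0,"dx":0.0203,"dy":0.0055,"dz":0,"wx":0,"wy":0,"wz":0},{"gripper":0,"dx":0.0241,"dy":0.0065,"dz":0,"wx":0,"wy":0,"wz":0}]'
python3 -m inch '[{"gripper":0,"dx":0.0029,"dy":0.0008,"dz":0,"wx":0,"wy":0,"wz":0},{"gripper":0,"dx":0.0058,"dy":0.0016,"dz":0,"wx":0,"wy":0,"wz":0},{"gripper":0,"dx":0.0087,"dy":0.0024,"dz":0,"wx":0,"wy":0,"wz":0},{"gripper":0,"dx":0.0116,"dy":0.0031,"dz":0,"wx":0,"wy":0,"wz":0},{"gripper":0,"dx":0.0145,"dy":0.0039,"dz":0,"wx":0,"wy":0,"wz":0}]'
```

```text
clock: 8.22
eef_pos: [506.0, 46.8, 165.3]
eef_rot: [-3.142, 0.0, 0.264]
wrist_force: [-2.5, -0.6, 1.4]
finger_gap: 0.6
finger_force: 0.8
clock: 8.63
eef_pos: [520.4, 50.0, 165.5]
eef_rot: [-3.142, 0.0, 0.263]
wrist_force: [-1.8, -0.7, 1.9]
finger_gap: 0.6
finger_force: 0.8
```

```bash
python3 -m inch '[{"gripper":0,"dx":0.0043,"dy":0.0012,"dz":0,"wx":0,"wy":0,"wz":0},{"gripper":0,"dx":0.0087,"dy":0.0024,"dz":0,"wx":0,"wy":0,"wz":0},{"gripper":0,"dx":0.013,"dy":0.0035,"dz":0,"wx":0,"wy":0,"wz":0},{"gripper":0,"dx":0.0174,"dy":0.0047,"dz":0,"wx":0,"wy":0,"wz":0},{"gripper":0,"dx":0.0203,"dy":0.0055,"dz":0,"wx":0,"wy":0,"wz":0}]'
python3 -m inch '[{"gripper":0,"dx":0.0012,"dy":0.0003,"dz":0,"wx":0,"wy":0,"wz":0},{"gripper":0,"dx":0.0024,"dy":0.0006,"dz":0,"wx":0,"wy":0,"wz":0},{"gripper":0,"dx":0.0036,"dy":0.001,"dz":0,"wx":0,"wy":0,"wz":0},{"gripper":0,"dx":0.0048,"dy":0.0013,"dz":0,"wx":0,"wy":0,"wz":0},{"gripper":0,"dx":0.0058,"dy":0.0016,"dz":0,"wx":0,"wy":0,"wz":0}]'
```

```text
clock: 9.05
eef_pos: [540.7, 55.4, 165.0]
eef_rot: [-3.142, 0.001, 0.263]
wrist_force: [-3.6, -1.4, -2.2]
finger_gap: 0.8
finger_force: 1.4
clock: 9.47
eef_pos: [546.3, 57.0, 165.5]
eef_rot: [-3.142, 0.0, 0.263]
wrist_force: [-1.4, 0.6, -1.1]
finger_gap: 0.4
finger_force: 1.2
```

```bash
python3 -m inch '[{"gripper":0,"dx":0.0007,"dy":0.0002,"dz":0,"wx":0,"wy":0,"wz":0},{"gripper":0,"dx":0.0013,"dy":0.0004,"dz":0,"wx":0,"wy":0,"wz":0},{"gripper":0,"dx":0.002,"dy":0.0005,"dz":0,"wx":0,"wy":0,"wz":0},{"gripper":0,"dx":0.0026,"dy":0.0007,"dz":0,"wx":0,"wy":0,"wz":0},{"gripper":0,"dx":0.0033,"dy":0.0009,"dz":0,"wx":0,"wy":0,"wz":0}]'
python3 - <<'E'
from h import *
w=manip.camera("wrist");cv2.imwrite("pics/w4.png",w);cv2.imwrite("pics/sd4.png",manip.camera("side"))
E
```

```text
clock: 9.88
eef_pos: [549.6, 57.9, 165.5]
eef_rot: [-3.142, 0.0, 0.263]
wrist_force: [-2.3, -0.7, -2.0]
finger_gap: 0.5
finger_force: 1.2
```

View pics/w4.png

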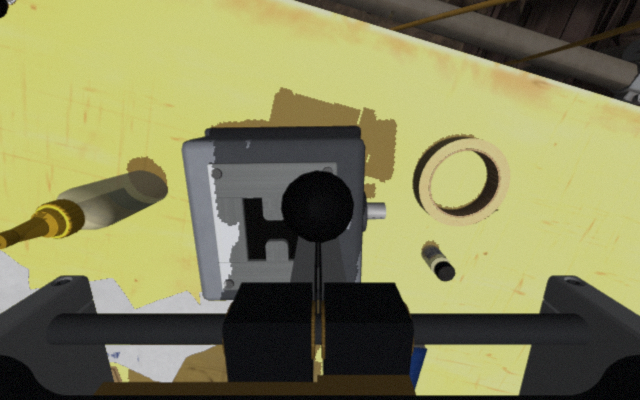

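Wrist view: the knob is at (317,206), over the front right leg, with the fingers behind it. I push a little further to reach the stop, watching the force.

```bash
python3 -m inch '[{"gripper":0,"dx":0.0005,"dy":0.0001,"dz":0,"wx":0,"wy":0,"wz":0},{"gripper":0,"dx":0.001,"dy":0.0003,"dz":0,"wx":0,"wy":0,"wz":0},{"gripper":0,"dx":0.0014,"dy":0.0004,"dz":0,"wx":0,"wy":0,"wz":0},{"gripper":0,"dx":0.0018,"dy":0.0005,"dz":0,"wx":0,"wy":0,"wz":0},{"gripper":0,"dx":0.002,"dy":0.0005,"dz":0,"wx":0,"wy":0,"wz":0}]'
python3 - <<'E'
from h import *
w=cv2.imread("pics/w4.png");s=manip.read_state();s["eef_pos"]=np.array([549.6,57.9,165.5]);a=.265;R=np.array([[np.cos(a),-np.sin(a)],[np.sin(a),np.cos(a)]])
k=wz(s,(317,206),184);print(k,R.T@(k[:2]-[522.6,90]))
E
```

```text
clock: 10.4
eef_pos: [551.5, 58.4, 165.4]
eef_rot: [-3.141, 0.0, 0.263]
wrist_force: [-3.5, -0.4, -2.7]
finger_gap: 0.4
finger_force: 1.5
[578.12317376  65.92385957 184.        ] [ 47.2792343  -37.77773639]
```

```bash
python3 -m inch '[{"gripper":0,"dx":0.0003,"dy":0.0001,"dz":0,"wx":0,"wy":0,"wz":0},{"gripper":0,"dx":0.0006,"dy":0.0002,"dz":0,"wx":0,"wy":0,"wz":0},{"gripper":0,"dx":0.0009,"dy":0.0002,"dz":0,"wx":0,"wy":0,"wz":0},{"gripper":0,"dx":0.0012,"dy":0.0003,"dz":0,"wx":0,"wy":0,"wz":0},{"gripper":0,"dx":0.0012,"dy":0.0003,"dz":0,"wx":0,"wy":0,"wz":0}]'
```

```text
clock: 10.82
eef_pos: [552.6, 58.7, 165.3]
eef_rot: [-3.141, 0.001, 0.263]
wrist_force: [-4.7, 0.3, -3.5]
finger_gap: 0.4
finger_force: 2.2
```

The force is building gently, so the lever is at the stop. I back straight off, rise and check.

```bash
python3 -m inch '[{"gripper":0,"dx":-0.0029,"dy":-0.0008,"dz":0,"wx":0,"wy":0,"wz":0},{"gripper":0,"dx":-0.0097,"dy":-0.0026,"dz":0,"wx":0,"wy":0,"wz":0},{"gripper":0,"dx":-0.0193,"dy":-0.0052,"dz":0,"wx":0,"wy":0,"wz":0},{"gripper":0,"dx":-0.0338,"dy":-0.0092,"dz":0,"wx":0,"wy":0,"wz":0},{"gripper":0,"dx":-0.0579,"dy":-0.0157,"dz":0,"wx":0,"wy":0,"wz":0}]'
python3 -m inch '[{"gripper":0,"dx":-0.02,"dy":-0.005,"dz":0.02,"wx":0,"wy":0,"wz":0},{"gripper":0,"dx":-0.03,"dy":-0.008,"dz":0.05,"wx":0,"wy":0,"wz":0},{"gripper":0,"dx":-0.04,"dy":-0.01,"dz":0.08,"wx":0,"wy":0,"wz":0},{"gripper":0,"dx":-0.04,"dy":-0.01,"dz":0.1,"wx":0,"wy":0,"wz":0},{"gripper":0,"dx":-0.04,"dy":-0.01,"dz":0.1,"wx":0,"wy":0,"wz":0}]'
python3 - <<'E'
from h import *
s=manip.read_state();print(s["eef_pos"],s["qd"].round(3));cv2.imwrite("pics/w5.png",manip.camera("wrist"))
E
```

```text
clock: 11.23
eef_pos: [495.1, 42.9, 165.8]
eef_rot: [3.141, -0.002, 0.263]
wrist_force: [-0.1, -0.1, 0.3]
finger_gap: 0.5
finger_force: 0.0
clock: 11.65
eef_pos: [455.8, 32.8, 270.3]
eef_rot: [3.139, -0.009, 0.263]
wrist_force: [-0.2, 0.2, 0.5]
finger_gap: 0.2
finger_force: 0.0
[455.7990277   32.7972676  270.34874754] [ 0.006  0.055  0.071 -0.001 -0.079  0.   ]
```

View pics/w5.png

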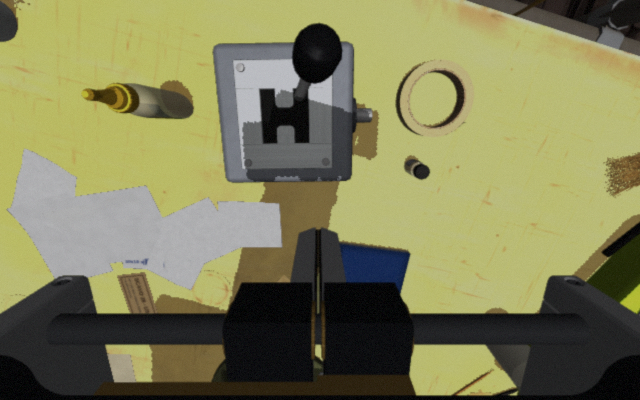

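Wrist view: the stem enters the front right leg at about (300,95), with the knob at (317,53). The bottle, vial and tape roll are still where they stood. One last check on the knob, then I hand in.

```bash
python3 - <<'E'
from h import *
s=manip.read_state();a=.265;R=np.array([[np.cos(a),-np.sin(a)],[np.sin(a),np.cos(a)]])
k=wz(s,(317,53),183);u=R.T@(k[:2]-[522.6,90]);ah=np.arcsin(u[0]/165);print(u,"ahead",ah,"across",np.arcsin(-u[1]/165/np.cos(ah)),s["qd"].round(3))
if ah>.265: print(manip.sign_off())
E
```

```text
[ 48.96357495 -37.34067371] ahead 0.30128643396493743 across 0.23925800602316974 [ 0.     0.047  0.051 -0.001 -0.028  0.002]
the job is handed in; nothing more can be done
None
```

The lever is in the front right (third-speed) slot, measured at ahead ≈ 0.30 rad and across ≈ 0.24 rad, with the robot clear of it and the bottle, vial and tape roll untouched; the job is handed in, but no verdict was returned.

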